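Seat the grinding rotor in the bedside tablet mill and hold it down

ROBOT

A 6-joint arm with a two-finger parallel gripper is mounted at the origin on the work surface. World frame = base frame: x ahead of the robot, y to its left, z up, the work surface at z = 0. Lengths are in m, angles in rad, forces in N, time in s.
With the tool pointing down it reaches from about 0.325 to 0.9 m from the base axis. Payload 3.5 kg.
Tool frame: the origin (TCP) lies on the centre line of the jaws, within the pads' length; the fingertips stand 22 mm ahead of it and the grasp point (between the pads) lies 3 mm ahead of it; z points along the fingers, y is the direction in which the jaws open and shut (so a half turn about z gives the same grasp; the last joint's range is limited). The gripper opens to 85 mm and grips with 20 to 120 N. Pads are 22 mm wide; open, the fingers measure 114 mm over their backs; the gripper's body (76 mm by 85 mm) begins 54 mm behind the grasp point. The pads swing forward as they close: fully open they stand 13 mm farther back than shut.
Start: joints at [-1.354, 0.276, -0.026, 1.268, 0, 1.467], TCP at [0.196, -0.593, 0.253] pointing down, gripper open.
Joint ranges: [-3.12, 3.12], [-0.85, 1.88], [-1.08, 1.24], [-1.95, 2.15], [-1.57, 1.53], [-3.14, 3.14]. Speed limits (rad/s): [2.57, 2.57, 3.14, 3.14, 3.14, 3.14].

INTERFACE

Orientations are given as a rotation vector (axis times angle).
In Python, from cell import env gives the robot as it stands.
- The arm moves only by the tool apply_moves, never from a script. Its argument "moves" is a list of rows, each a list of 5 numbers: the opening, from -1 (shut) to 1 (fully open), so that 0 is half open, then the shift along the tool's x, y, z in cm, then the turn about the tool's z in rad. A call has 1 to 5 rows; each row is the pose to reach, as a shift and turn from the pose measured when the call began, along the tool's axes at that moment; what a row does not reach only later rows make up. A row lasts 1/10 s, in which the tool goes at most 50 mm and 8.59 degrees, less where a joint would pass 70% of its speed; a pose out of reach is approached as far as the arm can. A call with a gripper value outside its range is refused whole. The fingers move at their own pace and stop on an object; the grip force is fixed at half the most. Time passes only in rows, so rows that repeat a pose let the fingers close. It gives the time, the measured TCP pose, the force and the opening at its end, in the units of the state.
- env.get_state(): the state, without advancing time (a new reading comes with each control period).
- env.capture(name): name is "scene" or "side" or "wrist"; returns (picture, depth): 480x640x3 uint8, red, green, blue; 480x640 float32, m along the optical axis (not along the pixel's ray), 0 where there is no reading.
- env.calibration(name): a dict with "vfov" (degrees; the focal length in pixels is half the picture's height over the tangent of half this angle, whatever the lens; pixels are square), "cx", "cy" (the principal point, pixels), "distortion" ([k1, k2, p1, p2, k3] as OpenCV has them; the pictures are not rectified), "rvec" (rotation vector, rad) and "tvec" (3), from world to camera coordinates, as OpenCV has them; the wrist camera has in their place "tool_from_camera" (4x4, takes a point from camera to tool coordinates, whose origin is the TCP and whose axes are the flange's). Camera axes: x right, y down, z forward; pixel columns grow to the right and rows downward; lengths in m; the calibration is good to about 2 mm. A picture is of the moment at which its call begins: read the wrist's pose just before it. calibration takes no time and is no camera call.
- env.finish_job(): hands the job in, once; it reports no verdict.
The state is a dict: "t": time; "q": joint angles; "qd": joint speeds; "joint_efforts": joint torques, N m; "tcp_pos": TCP position; "eef_rot": TCP orientation; "force": force on the tool from outside, world axes, zero at the start; "ft_torque": the same for the moment, N m; "opening": opening from 0.0 (shut) to 1.0 (fully open).
Only numpy, scipy, OpenCV 4.12 (cv2) and the standard library are available. Lean on these libraries where they do the work, as an engineer would, in place of code of your own. Each camera call takes 0.05 s, during which the arm holds its last target.

TASK

Take the grinding rotor with the four-ribbed stem out of the parts tray, turn it so that its ribs mesh with the cross-shaped socket of the tablet mill, and slide it in and push it fully home against the sprung seat, ribs flush with the top of the housing. Finish while still holding the rotor pressed down: do not let go. Leave the other parts in the tray and the things on the table where they are.

Things in the scene. Friction and masses are not known exactly. Their poses are not given: they have to be found in the camera images.
- rotor: The part to fit: white plastic grinding rotor standing upright in the tray, 58 mm tall, about 80 g. Origin: centre of its underside; z up. Its lower 18 mm is a cross of FOUR ribs along its +x, -x, +y, -y axes, each 5 mm thick, 22 mm long from the axis, lower edges rounded, on a core of radius 8 mm. Above: a round neck of radius 7 mm up to z = 30 mm, then a wing grip.
- rotor_grip (a point): Centre of the rotor's flat wing grip, on its axis, 45 mm above its underside; axes as the rotor's. The grip is 36 mm long along x, 12 mm thick along y (pinch it across y) and spans 30 to 58 mm above the underside.
- mill: Tablet mill, does not move: white round housing 90 mm across, 50 mm high, grey motor box (40 mm high, 60 mm wide, reaching 87 mm from the axis) on its +x side. Origin: on the housing's axis at table height; z up. Its top opening, radius 26 mm, holds four teeth (12 mm wide, ending 11 mm from the axis) at 45 degrees to its axes; between them lie slots along its +x, -x, +y and -y axes.
- socket_mouth (a point): On the mill's axis, level with the tops of housing and teeth, 50 mm above the table; axes as the mill's. The cross-shaped socket has slots at least 7 mm wide; tooth edges are rounded by 2.5 mm. The rotor fits in any of its four ways round, with 1 mm play a side and about 5 degrees in yaw; otherwise its ribs stand on the teeth.
- mill_seat (a joint): Sprung steel seat, a button of radius 10 mm in the socket: travel downward in m, 0 up, 0.008 fully down. Up, its top is 10 mm below the socket mouth, so a resting rotor has 8 mm of rib standing out. It gives from 3 N and takes 8 N to go fully down: rib tops flush with the housing's top, rotor's underside 32 mm above the table. It springs back, lifting the rotor, when released.
- tray: Grey open parts tray, does not move: 200 mm (x) by 275 mm (y), 22 mm high, wall and floor 5 mm. Origin: centre of its underside. Five white parts stand upright in it, at least 70 mm apart centre to centre, in places and turns that vary.
- tripod_rotor: Wrong part, in the tray: like the rotor, same grip and height, but with THREE ribs at 120 degrees. Origin: centre of its underside.
- press_plate: Wrong part, in the tray: the same wing grip on a round foot disc 44 mm across, 10 mm thick. Origin: centre of its underside.
- tamper: Wrong part, in the tray: round tamper, foot 30 mm across, round knob 28 mm across, 58 mm tall. Origin: centre of its underside.
- dose_cup: Small white open cup in the tray, 36 mm across, 32 mm tall. Origin: centre of its underside.
- pill_organiser: Grey seven-flap pill organiser, 62 x 176 x 24 mm, at the far side. Origin: centre of its underside.
- aid_charger: White hearing aid charger, 80 x 80 x 35 mm, at the far side. Origin: centre of its underside.
- battery_rack: Transparent rack with button-cell blisters, 60 x 110 x 56 mm, at the far side. Origin: centre of its underside.
- nail_clipper: Steel nail clipper, 58 mm long, on the round turquoise coaster (96 mm across, 5 mm high) at the left side. Origin: centre of its underside.
- glasses_case: Brown glasses case, 62 x 160 x 40 mm, at the left side. Origin: centre of its underside.
- water_glass: Empty drinking glass, 68 mm across, 95 mm tall, at the right side. Origin: centre of its underside.

How it is judged:
On the way, in this order (a step that is already met when the one before it is completed fails the run):
1. the four-ribbed rotor is lifted clear of the tray (z of rotor in the frame of tray above 0.04 m), for 0.1 s.
2. the rotor's ribs have entered the mill's socket, upright and centred, at least 6 mm deep (horizontal distance between rotor and mill below 0.004 m and angle between rotor's own z axis and vertical below 0.1 rad and (angle between the x axis of rotor and the x axis of mill, either way round below 0.13 rad or angle between the x axis of rotor and the x axis of mill, either way round above 1.44 rad) and z of rotor in the frame of mill below 0.044 m), for 0.2 s.
At the end, for the whole second after the job is handed in: Through the last second: rotor upright (0.1 rad), axis within 4 mm, ribs in the slots, underside under 35.5 mm above the table, seat down more than 5.5 mm of 8, fingers pushing on the rotor with over 3 N; other parts in the tray (horizontal distance between rotor and mill below 0.004 m and angle between rotor's own z axis and vertical below 0.1 rad and (angle between the x axis of rotor and the x axis of mill, either way round below 0.13 rad or angle between the x axis of rotor and the x axis of mill, either way round above 1.44 rad) and z of rotor in the frame of mill below 0.0355 m and value of joint mill_seat above 0.0055 m and contact force between the fingers and rotor above 3 N and z of each of tripod_rotor, press_plate, tamper, dose_cup in the frame of tray below 0.05 m); the arm keeps its last pose, push and grip.
It fails at once if another part is taken out of the tray (z of any of tripod_rotor, press_plate, tamper, dose_cup in the frame of tray above 0.06 m).
It fails at once if a thing on the table is pushed more than 3 cm from its place (distance of any of pill_organiser, aid_charger, battery_rack, nail_clipper, glasses_case, water_glass from where it was at the start of the episode above 0.03 m).
It also fails if it takes over 51 s, if anything falls off the work surface, if the arm or the gripper's body presses on something with over 40 N, if the wrist force passes 120 N, or if a joint passes its speed limit or range.

## Working session

There is one attempt and no reset: what is moved stays moved. The work goes in short steps, Python scripts to look and compute and a tool call to move; the robot and the scene stay as the last step left them, time stands still between calls to the robot, and variables do not carry over. Pictures are saved under pics/ and viewed, and the job is handed in when it is done.

Besides the shell and the picture viewer there is one more tool, called after "Request:" as name(argument=value, ...) on one line, values as JSON. apply_moves: Moves the arm, as the interface text tells. Its arguments: {"type":"object","properties":{"moves":{"type":"array"}},"required":["moves"]}

```bash
ls; mkdir -p pics
cat > h.py <<'E'
import numpy as np, cv2
from scipy.spatial.transform import Rotation as R
from cell import env
def K(c):
    f=240/np.tan(np.radians(c['vfov'])/2)
    return np.array([[f,0,c['cx']],[0,f,c['cy']],[0,0,1.]])
def w2c(name,st=None):
    c=env.calibration(name)
    T=np.eye(4)
    if 'rvec' in c:
        T[:3,:3]=R.from_rotvec(np.ravel(c['rvec'])).as_matrix();T[:3,3]=np.ravel(c['tvec']);return c,T
    B=np.eye(4);B[:3,:3]=R.from_rotvec(st['eef_rot']).as_matrix();B[:3,3]=st['tcp_pos']
    return c,np.linalg.inv(B@np.array(c['tool_from_camera']))
def cloud(name,depth,st=None):
    c,T=w2c(name,st);k=K(c)
    v,u=np.mgrid[0:480,0:640]
    p=cv2.undistortPoints(np.stack([u.ravel(),v.ravel()],1).astype(np.float64)[:,None],k,np.array(c['distortion'],float)).reshape(480,640,2)
    P=np.dstack([p*depth[...,None],depth])
    Ti=np.linalg.inv(T)
    W=P@Ti[:3,:3].T+Ti[:3,3]
    W[depth<=0]=np.nan
    return W
E
python3 - <<'E'
from h import *
st=env.get_state();print(st)
for n in ['scene','side','wrist']:
    st=env.get_state();im,d=env.capture(n);cv2.imwrite(f'pics/{n}0.png',im[...,::-1]);np.savez(f'{n}0.npz',im=im,d=d,tcp=st['tcp_pos'],rot=st['eef_rot'])
    print(n,env.calibration(n))
E
```

```text
pics
{'t': 0.0, 'q': array([-1.35441451e+00,  2.77125907e-01, -2.78924017e-02,  1.26797141e+00,
       -2.62119291e-07,  1.46738395e+00]), 'qd': array([-0.00022405,  0.00046181,  0.00063068, -0.00087379,  0.00066672,
        0.00050738]), 'joint_efforts': array([ 3.79861365e-05, -4.45506191e+01,  2.95204890e+01,  1.63213781e-02,
       -9.47224976e-05, -1.61572366e-06]), 'tcp_pos': array([ 0.19630898, -0.59260778,  0.2521586 ]), 'eef_rot': array([-3.09935552e+00, -4.99845095e-01,  1.94782459e-04]), 'force': array([ 0.27536051, -0.60192594,  0.37766827]), 'ft_torque': array([-0.03367888,  0.01150726, -0.0042042 ]), 'opening': 1.0011031495529346}
scene {'vfov': 53.420888492169205, 'cx': 319.3700660719745, 'cy': 245.95968611882333, 'distortion': array([0.00263908, 0.        , 0.        , 0.        , 0.        ]), 'rvec': array([ 1.16974527,  2.14370406, -1.12859323]), 'tvec': array([ 0.3200792 , -0.21925933,  1.48200204])}
side {'vfov': 57.51792888427925, 'cx': 316.0378899131703, 'cy': 239.17237339921982, 'distortion': array([0.01954294, 0.        , 0.        , 0.        , 0.        ]), 'rvec': array([ 0.68120289, -2.56827383,  1.1847532 ]), 'tvec': array([0.4813908 , 0.24807138, 1.06920055])}
wrist {'vfov': 60.86145214278128, 'cx': 303.76302862764794, 'cy': 239.93240839007748, 'distortion': array([0.03140939, 0.        , 0.        , 0.        , 0.        ]), 'tool_from_camera': array([[ 7.33705514e-04, -9.57647923e-01, -2.87940821e-01,
         7.34812041e-02],
       [ 9.99999660e-01,  5.94235513e-04,  5.71773250e-04,
        -3.20267629e-04],
       [-3.76452804e-04, -2.87941143e-01,  9.57648034e-01,
        -1.20097838e-01],
       [ 0.00000000e+00,  0.00000000e+00,  0.00000000e+00,
         1.00000000e+00]])}
```

View pics/scene0.png

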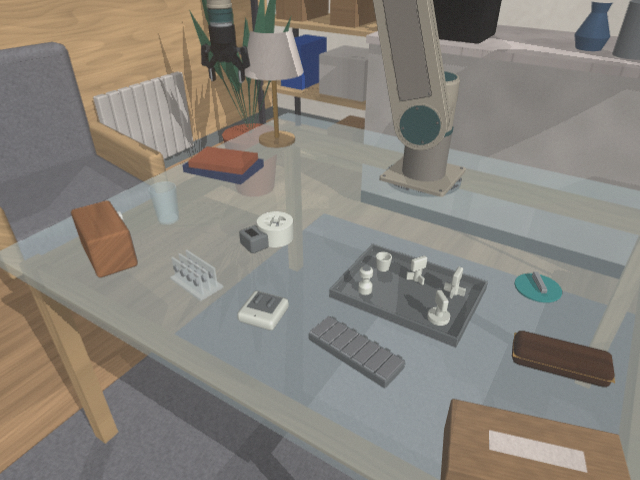

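View pics/side0.png

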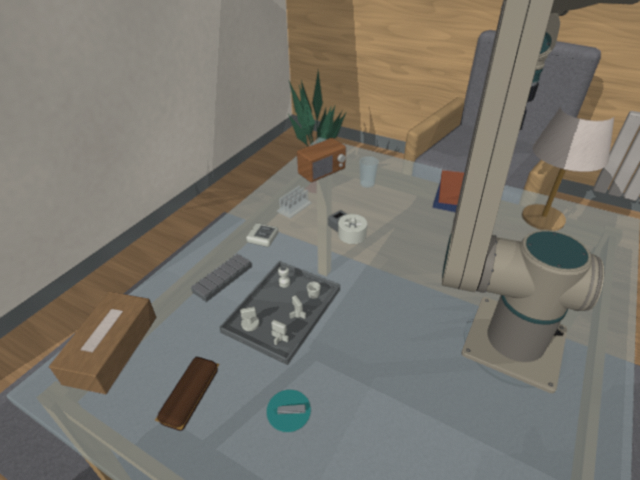

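View pics/wrist0.png

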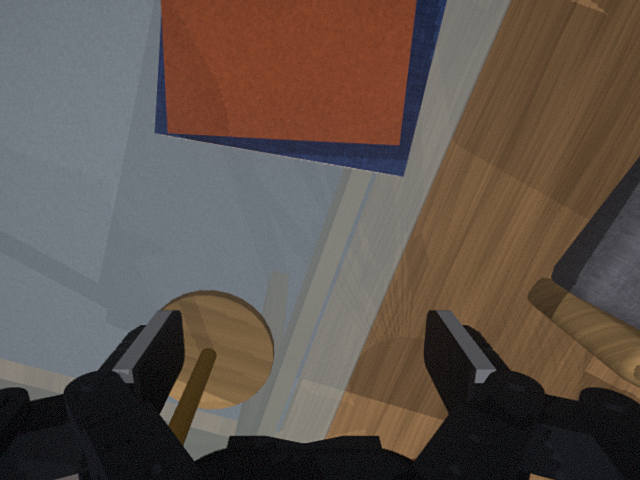

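Run:
```python
from h import *
a=np.load('scene0.npz');b=np.load('side0.npz')
x=cv2.resize(a['im'][235:345,320:500],(720,440),interpolation=cv2.INTER_CUBIC)
y=cv2.resize(b['im'][250:365,210:350],(672,552),interpolation=cv2.INTER_CUBIC)
cv2.imwrite('pics/za.png',x[...,::-1]);cv2.imwrite('pics/zb.png',y[...,::-1])
for n,D in (('scene',a),('side',b)):
    W=cloud(n,D['d'])
    pts={'scene':dict(cup=(384,262),tam=(366,268),p1=(418,263),p2=(458,271),pp=(442,297),mill=(275,222),box=(255,235),glass=(165,200),traycorn=(373,247)),
    'side':dict(cup=(313,287),tam=(284,270),p1=(297,305),p2=(278,325),pp=(248,315),mill=(352,224),box=(336,216),glass=(368,170))}[n]
    for k,(u,v) in pts.items(): print(n,k,W[v,u].round(3))
```

```text
scene cup [0.516 0.121 0.034]
scene tam [0.525 0.082 0.007]
scene p1 [0.509 0.195 0.056]
scene p2 [0.502 0.278 0.065]
scene pp [0.596 0.28  0.064]
scene mill [ 0.521 -0.176  0.04 ]
scene box [ 0.591 -0.182  0.039]
scene glass [ 0.629 -0.437  0.074]
scene traycorn [0.451 0.061 0.014]
side cup [0.507 0.101 0.02 ]
side tam [0.623 0.071 0.004]
side p1 [0.492 0.205 0.059]
side p2 [0.496 0.282 0.063]
side pp [0.585 0.284 0.049]
side mill [ 0.528 -0.175  0.04 ]
side box [ 0.594 -0.193  0.035]
side glass [ 0.597 -0.437  0.075]
```

View pics/za.png

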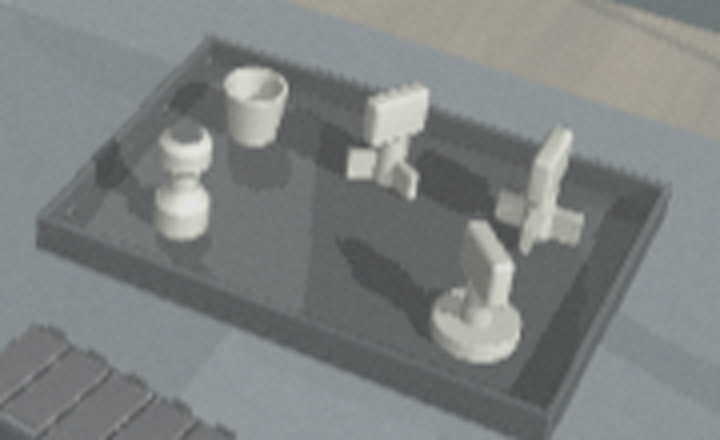

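View pics/zb.png

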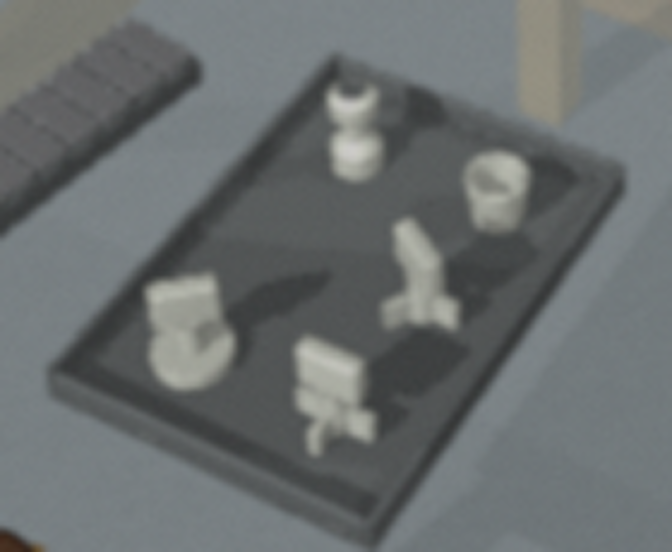

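```bash
cat >> h.py <<'E'
def go(pos,yaw=None):
    """shift in tool axes cm for TCP target; yaw = world angle of tool x axis"""
    st=env.get_state();M=R.from_rotvec(st['eef_rot']).as_matrix()
    d=M.T@(np.array(pos)-st['tcp_pos'])*100
    cy=np.arctan2(M[1,0],M[0,0])
    print('t',round(st['t'],2),'tcp',st['tcp_pos'].round(4),'yaw',round(cy,4),'tilt',np.degrees(np.arccos(-M[2,2])).round(2),'q',st['q'].round(2),'shift cm',d.round(2),'F',st['force'].round(1))
    if yaw is not None:
        print('turn (about tool z)',-((yaw-cy+np.pi)%(2*np.pi)-np.pi))
E
python3 - <<'E'
from h import *
go([0.46,-0.18,0.27]);
E
```

```text
t 0.15 tcp [ 0.1964 -0.5928  0.2524] yaw 0.3198 tilt 0.1 q [-1.35  0.28 -0.03  1.27  0.    1.47] shift cm [ 38.  -30.9  -1.7] F [0.1 0.  0.9]
```

Request:
apply_moves(moves=[[1,38,-30.9,-3,-0.5],[1,38,-30.9,-3,-0.5],[1,38,-30.9,-3,-0.5],[1,38,-30.9,-3,-0.5],[1,38,-30.9,-3,-0.5]])

```text
t: 0.65
tcp_pos: [0.3312, -0.381, 0.2682]
eef_rot: [-2.879, -1.251, -0.001]
force: [0.5, -0.1, 0.0]
opening: 0.999
```

Run:
```python
from h import *
go([0.53,-0.15,0.28])
```

```text
t 0.65 tcp [ 0.3312 -0.381   0.2682] yaw 0.82 tilt 0.12 q [-0.98  0.06 -0.26  1.26  0.    1.34] shift cm [30.46 -1.22 -1.13] F [ 0.5 -0.1  0. ]
```

Request:
apply_moves(moves=[[1,30.5,-1.2,-1.2,-0.3],[1,30.5,-1.2,-1.2,-0.3],[1,30.5,-1.2,-1.2,-0.3],[1,30.5,-1.2,-1.2,-0.3],[1,30.5,-1.2,-1.2,-0.3]])

```text
t: 1.15
tcp_pos: [0.494, -0.1914, 0.2784]
eef_rot: [-2.66, -1.668, -0.001]
force: [1.2, -1.9, -0.6]
opening: 1.001
```

Run:
```python
from h import *
go([0.53,-0.15,0.28])
```

```text
t 1.15 tcp [ 0.494  -0.1914  0.2784] yaw 1.1201 tilt 0.11 q [-0.49  0.1  -0.19  1.28  0.    1.53] shift cm [ 5.29  1.43 -0.16] F [ 1.2 -1.9 -0.6]
```

Request:
apply_moves(moves=[[1,5.3,1.4,0,0],[1,5.3,1.4,0,0],[1,5.3,1.4,0,0],[1,5.3,1.4,0,0]])

```text
t: 1.55
tcp_pos: [0.529, -0.1501, 0.278]
eef_rot: [-2.66, -1.667, 0.001]
force: [0.2, -0.0, 1.3]
opening: 0.999
```

Run:
```python
from h import *
go([0.53,0.25,0.28])
st=env.get_state();im,d=env.capture('wrist');cv2.imwrite('pics/wm.png',im[...,::-1]);np.savez('wm.npz',im=im,d=d,tcp=st['tcp_pos'],rot=st['eef_rot'])
```

```text
t 1.55 tcp [ 0.529  -0.1501  0.278 ] yaw 1.1198 tilt 0.14 q [-0.39  0.13 -0.15  1.29  0.    1.63] shift cm [ 36.06 -17.35  -0.13] F [ 0.2 -0.   1.3]
```

View pics/wm.png

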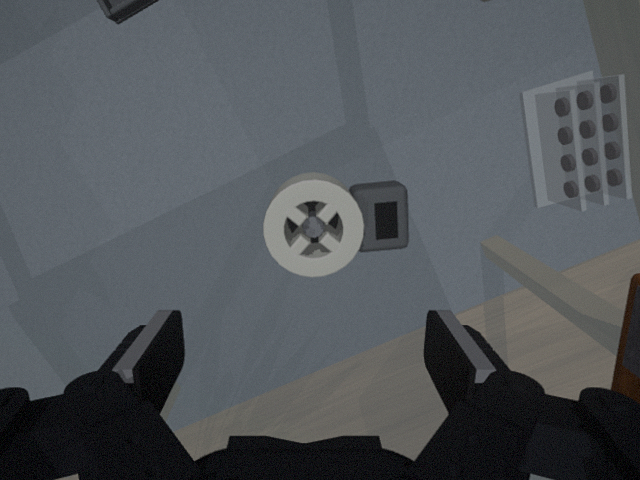

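The mill lies at about (313,228) with the motor box to its right (378,216). I'll rectify this view at z = 0.05.

```bash
cat >> h.py <<'E'
def topdown(f,z,c0,half,px=0.0005,name='wrist'):
    D=np.load(f);st=dict(tcp_pos=D['tcp'],eef_rot=D['rot'])
    c,T=w2c(name,st);n=int(2*half/px)
    xs=c0[0]+half-np.arange(n)*px   # rows: x decreasing downward
    ys=c0[1]+half-np.arange(n)*px   # cols: y decreasing rightward
    X,Y=np.meshgrid(xs,ys,indexing='ij')
    P=np.stack([X.ravel(),Y.ravel(),np.full(X.size,z)],1)
    uv,_=cv2.projectPoints(P,cv2.Rodrigues(T[:3,:3])[0],T[:3,3],K(c),np.array(c['distortion'],float))
    uv=uv.reshape(n,n,2).astype(np.float32)
    return cv2.remap(D['im'],uv[...,0],uv[...,1],cv2.INTER_LINEAR)
def rc2w(r,c,c0,half,px=0.0005): return c0[0]+half-r*px, c0[1]+half-c*px
E
python3 - <<'E'
from h import *
c0=(0.525,-0.176)
I=topdown('wm.npz',0.05,c0,0.1,0.00025);cv2.imwrite('pics/tdm.png',cv2.resize(I,(600,600))[...,::-1])
D=np.load('wm.npz');W=cloud('wrist',D['d'],dict(tcp_pos=D['tcp'],eef_rot=D['rot']))
print(W[228,270:360:8].round(3))
# top mask by depth
m=(abs(W[...,2]-0.05)<0.006)&(np.hypot(W[...,0]-.525,W[...,1]+.176)<.055)
P=W[m];print(len(P),np.median(P[:,2]))
(c,r)=cv2.minEnclosingCircle(P[:,:2].astype(np.float32));print(c,r)
E
```

```text
[[ 0.493 -0.155  0.049]
 [ 0.499 -0.158  0.049]
 [ 0.501 -0.167  0.023]
 [ 0.506 -0.174  0.005]
 [ 0.517 -0.17   0.039]
 [ 0.524 -0.173  0.039]
 [ 0.53  -0.176  0.04 ]
 [ 0.537 -0.18   0.036]
 [ 0.542 -0.191  0.007]
 [ 0.55  -0.183  0.047]
 [ 0.557 -0.185  0.05 ]
 [ 0.563 -0.189  0.05 ]]
6141 0.049318411107667326
(0.5266571044921875, -0.17257413268089294) 0.04495439678430557
```

View pics/tdm.png

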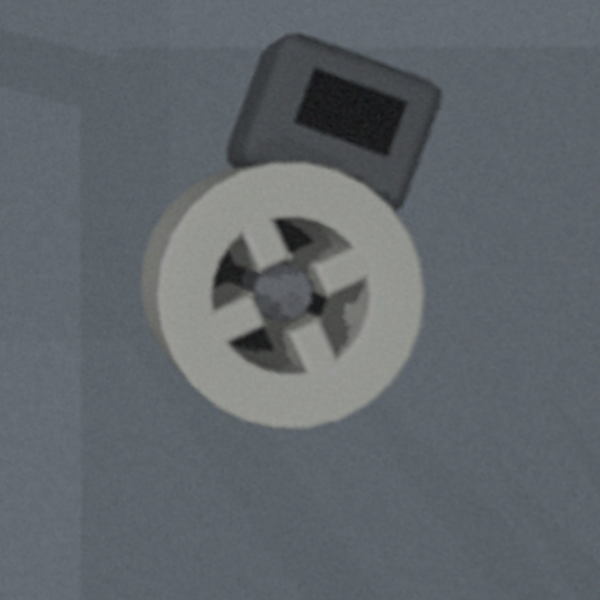

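```bash
cat > mill.py <<'E'
from h import *
from scipy.optimize import differential_evolution
from scipy.ndimage import map_coordinates
def fit(f,c0=(0.527,-0.173)):
    px=0.00025;half=0.07
    I=topdown(f,0.05,c0,half,px);g=cv2.cvtColor(I,cv2.COLOR_RGB2GRAY).astype(float)
    n=g.shape[0]
    xs=c0[0]+half-np.arange(n)*px;ys=c0[1]+half-np.arange(n)*px
    X,Y=np.meshgrid(xs,ys,indexing='ij')
    def model(p):
        dx,dy=X-p[0],Y-p[1];r=np.hypot(dx,dy)
        a=np.cos(p[2]);b=np.sin(p[2]);u=dx*a+dy*b;v=-dx*b+dy*a
        s=(u+v)/2**.5;t=(u-v)/2**.5
        tooth=((abs(s)<.006)|(abs(t)<.006))&(r>.011)
        white=((r>.026)&(r<.045))|(tooth&(r<=.026))
        return white,r
    def cost(p):
        w,r=model(p);k=r<.047
        k2=k&~((r<.047)&(r>.045))
        G=g[r<.047];M=w[r<.047].astype(float)
        return -np.corrcoef(cv2.min(G,180.) if False else G,M)[0,1]
    res=differential_evolution(cost,[(c0[0]-.01,c0[0]+.01),(c0[1]-.01,c0[1]+.01),(-np.pi/4,np.pi/4)],seed=1,maxiter=60,popsize=12,tol=1e-6)
    return res.x,res.fun,I
if __name__=='__main__':
    import sys
    x,c,I=fit(sys.argv[1]);print(x,c)
E
python3 mill.py wm.npz
```

```text
[ 0.52671579 -0.17219987 -0.35346354] -0.8754750247598935
```

Request:
apply_moves(moves=[[1,36,-17.4,0,0],[1,36,-17.4,0,0],[1,36,-17.4,0,0],[1,36,-17.4,0,0],[1,36,-17.4,0,0]])

```text
t: 2.1
tcp_pos: [0.5292, 0.1001, 0.2789]
eef_rot: [-2.664, -1.661, -0.0]
force: [1.4, -0.1, 0.5]
opening: 1.005
```

Run:
```python
from h import *
go([0.53,0.25,0.28])
```

```text
t 2.1 tcp [0.5292 0.1001 0.2789] yaw 1.1152 tilt 0.1 q [ 0.07  0.11 -0.17  1.29  0.    2.09] shift cm [13.5  -6.52 -0.09] F [ 1.4 -0.1  0.5]
```

Request:
apply_moves(moves=[[1,13.5,-6.5,0,0],[1,13.5,-6.5,0,0],[1,13.5,-6.5,0,0],[1,13.5,-6.5,0,0],[1,13.5,-6.5,0,0]])

```text
t: 2.6
tcp_pos: [0.5301, 0.2493, 0.279]
eef_rot: [-2.665, -1.662, 0.001]
force: [0.5, 0.2, 0.8]
opening: 1.0
```

Run:
```python
from h import *
go([0.53,0.25,0.28])
st=env.get_state();im,d=env.capture('wrist');cv2.imwrite('pics/wt.png',im[...,::-1]);np.savez('wt.npz',im=im,d=d,tcp=st['tcp_pos'],rot=st['eef_rot'])
```

```text
t 2.6 tcp [0.5301 0.2493 0.279 ] yaw 1.1153 tilt 0.09 q [ 0.33  0.2  -0.07  1.3   0.    2.36] shift cm [ 0.06 -0.04 -0.1 ] F [0.5 0.2 0.8]
```

View pics/wt.png

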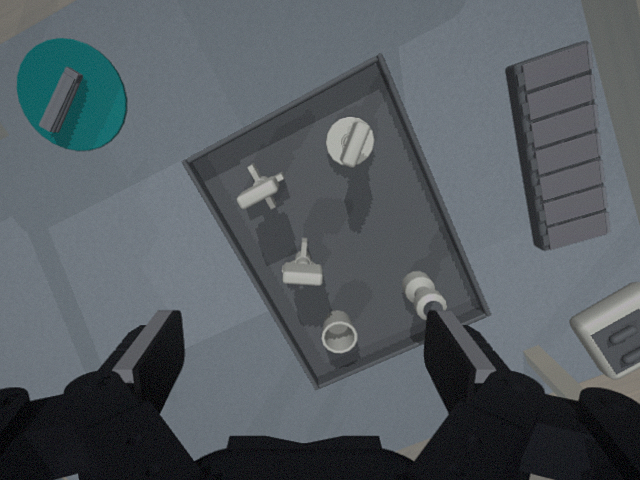

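The part at (260,190) shows two opposite ribs (255,172)/(270,203) plus one at (281,178), so it's the four-ribbed rotor. The one at (302,268) shows a single rib, which makes it the tripod.

```bash
cat > rot.py <<'E'
from h import *
import sys
def run(f,c0=(0.5,0.28),half=0.05,z=0.063,out='pics/tdr.png'):
    px=0.00025
    I=topdown(f,z,c0,half,px)
    D=np.load(f);W=cloud('wrist',D['d'],dict(tcp_pos=D['tcp'],eef_rot=D['rot']))
    m=(W[...,2]>.052)&(W[...,2]<.075)&(np.hypot(W[...,0]-c0[0],W[...,1]-c0[1])<.035)
    P=W[m];print('n',len(P),'z med',np.median(P[:,2]))
    print('rect depth',[np.round(v,4) for v in cv2.minAreaRect(P[:,:2].astype(np.float32))], 'mean',P[:,:2].mean(0))
    cv2.imwrite(out,cv2.resize(I,(600,600))[...,::-1])
    # project mask pixels by ray to z plane, using image position
    return I
run(sys.argv[1],out=sys.argv[2])
E
python3 rot.py wt.npz pics/tdr.png
```

```text
n 635 z med 0.06192604089685444
rect depth [array([0.4995, 0.2775]), array([0.0363, 0.0121]), np.float64(1.6985)] mean [0.50051165 0.27806602]
```

View pics/tdr.png

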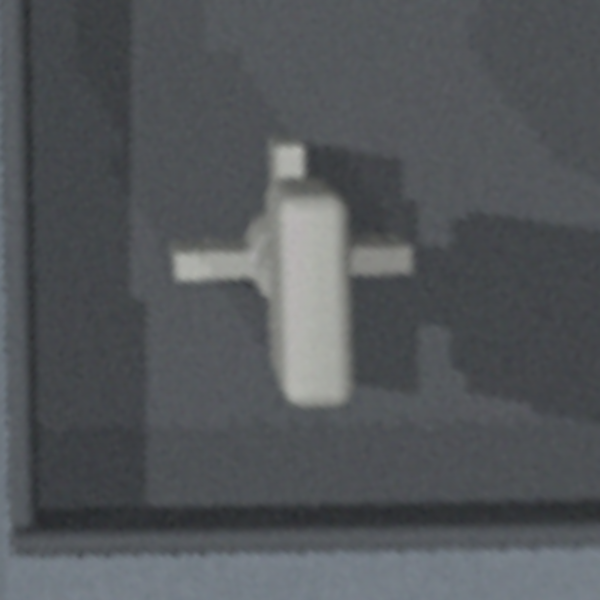

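Run:
```python
from h import *
go([0.475,0.278,0.22],np.pi+.033)
```

```text
t 2.65 tcp [0.5302 0.2484 0.279 ] yaw 1.1138 tilt 0.09 q [ 0.33  0.2  -0.08  1.3   0.    2.36] shift cm [ 0.22 -6.25  5.91] F [0.2 0.1 0.4]
turn (about tool z) -2.0607803888054486
```

Request:
apply_moves(moves=[[0,0.2,-6.2,5.9,-0.75],[0,0.2,-6.2,5.9,-0.75],[0,0.2,-6.2,5.9,-0.75],[0,0.2,-6.2,5.9,-0.75],[0,0.2,-6.2,5.9,-0.75]])

```text
t: 3.15
tcp_pos: [0.4753, 0.275, 0.2198]
eef_rot: [-1.869, -2.523, 0.002]
force: [0.9, 0.5, 0.5]
opening: 0.5
```

Request:
apply_moves(moves=[[0,0,0,0,-0.75],[0,0,0,0,-0.75],[0,0,0,0,-0.75],[0,0,0,0,-0.75],[0,0,0,0,-0.75]])

```text
t: 3.65
tcp_pos: [0.4759, 0.2723, 0.2199]
eef_rot: [-0.816, -3.032, 0.002]
force: [-0.5, -0.4, 0.8]
opening: 0.504
```

Run:
```python
from h import *
go([0.475,0.278,0.22],np.pi+.033)
```

```text
t 3.65 tcp [0.4759 0.2723 0.2199] yaw 2.6158 tilt 0.14 q [ 0.4   0.16 -0.24  1.17  0.    0.93] shift cm [ 0.36  0.45 -0.01] F [-0.5 -0.4  0.8]
turn (about tool z) -0.5587477197209676
```

Request:
apply_moves(moves=[[0,0.4,0.5,0,-0.56],[0,0.4,0.5,0,-0.56],[0,0.4,0.5,0,-0.56],[0,0.4,0.5,0,-0.56],[0,0.4,0.5,0,-0.56]])

```text
t: 4.15
tcp_pos: [0.4754, 0.2761, 0.22]
eef_rot: [0.047, -3.139, 0.002]
force: [-0.2, 0.1, -0.2]
opening: 0.498
```

```bash
python3 - <<'E'
from h import *
go([0.475,0.278,0.22],np.pi+.033)
st=env.get_state();im,d=env.capture('wrist');cv2.imwrite('pics/wt2.png',im[...,::-1]);np.savez('wt2.npz',im=im,d=d,tcp=st['tcp_pos'],rot=st['eef_rot'])
E
python3 rot.py wt2.npz pics/tdr2.png
```

```text
t 4.15 tcp [0.4754 0.2761 0.22  ] yaw -3.1113 tilt 0.15 q [ 0.41  0.17 -0.24  1.17 -0.    0.38] shift cm [0.03 0.19 0.  ] F [-0.2  0.1 -0.2]
turn (about tool z) -0.0027469694998885075
n 810 z med 0.061844766347477126
rect depth [array([0.4987, 0.2771]), array([0.0357, 0.0117]), np.float64(1.7224)] mean [0.49704456 0.27697064]
```

View pics/tdr2.png

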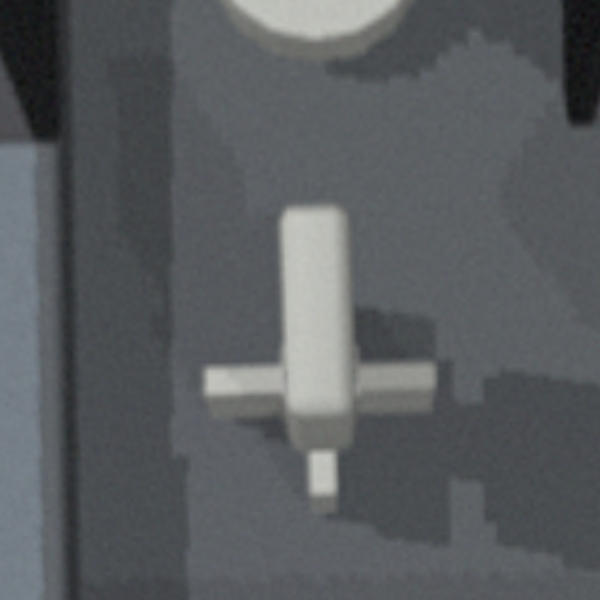

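View pics/wt2.png

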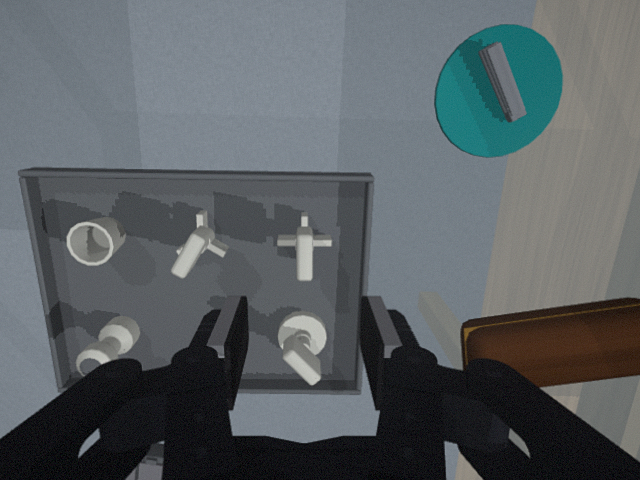

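Run:
```python
from h import *
go([0.4992,0.2773,0.10],np.pi+.031)
go([0.4992,0.2773,0.054],np.pi+.031)
```

```text
t 4.2 tcp [0.4754 0.2765 0.22  ] yaw -3.113 tilt 0.15 q [ 0.41  0.17 -0.24  1.17 -0.    0.38] shift cm [-2.41  0.03 12.  ] F [ 1.  -0.6 -0.4]
turn (about tool z) -0.002371779145807551
t 4.2 tcp [0.4754 0.2765 0.22  ] yaw -3.113 tilt 0.15 q [ 0.41  0.17 -0.24  1.17 -0.    0.38] shift cm [-2.42  0.03 16.6 ] F [ 1.  -0.6 -0.4]
turn (about tool z) -0.002371779145807551
```

Request:
apply_moves(moves=[[0,-2.4,0.0,5,0],[0,-2.4,0.0,10,0],[0,-2.4,0.0,12,0],[0,-2.4,0.0,12,0],[0,-2.4,0.0,12,0]])

```text
t: 4.7
tcp_pos: [0.4993, 0.2762, 0.1003]
eef_rot: [0.041, -3.138, 0.002]
force: [1.0, 0.8, 0.4]
opening: 0.5
```

Run:
```python
from h import *
go([0.4992,0.2773,0.054],np.pi+.031)
```

```text
t 4.7 tcp [0.4993 0.2762 0.1003] yaw -3.1154 tilt 0.18 q [ 0.39  0.31 -0.33  0.94 -0.    0.37] shift cm [-0.01  0.11  4.63] F [1.  0.8 0.4]
turn (about tool z) -0.004834360375230773
```

Request:
apply_moves(moves=[[0,0,0.1,3,0],[0,0,0.1,4.6,0],[0,0,0.1,4.6,0],[0,0,0.1,4.6,0],[-0.4,0,0.1,4.6,0]])

```text
t: 5.2
tcp_pos: [0.5011, 0.2779, 0.0567]
eef_rot: [-0.041, 3.14, 0.0]
force: [-0.2, 0.1, -0.1]
opening: 0.345
```

Request:
apply_moves(moves=[[-1,0,0,0,0],[-1,0,0,0,0],[-1,0,0,0,0],[-1,0,0,0,0],[-1,0,0,0,0]])

```text
t: 5.7
tcp_pos: [0.5026, 0.2785, 0.0584]
eef_rot: [-0.04, 3.137, 0.002]
force: [0.2, -0.9, 6.7]
opening: 0.126
```

Run:
```python
from h import *
go([0.4992,0.2773,0.2],np.pi+.031)
st=env.get_state();print(st['opening'])
im,d=env.capture('wrist');cv2.imwrite('pics/wg.png',im[...,::-1])
```

```text
t 5.7 tcp [0.5026 0.2785 0.0584] yaw -3.1158 tilt 0.26 q [ 0.39  0.36 -0.36  0.84 -0.    0.37] shift cm [  0.28  -0.09 -14.16] F [ 0.2 -0.9  6.7]
turn (about tool z) -0.005229950592063659
0.12557296350217942
```

View pics/wg.png

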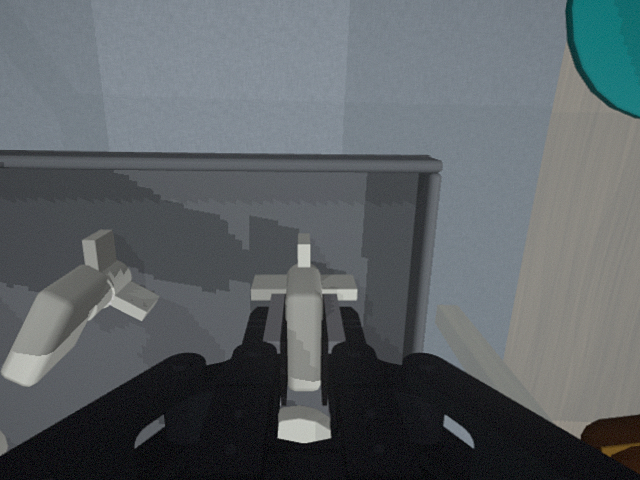

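Request:
apply_moves(moves=[[-1,0,0,-1,0],[-1,0,0,-4,0],[-1,0,0,-8,0],[-1,0,0,-12,0],[-1,0,0,-15,0]])

```text
t: 6.25
tcp_pos: [0.5023, 0.2786, 0.2115]
eef_rot: [-0.04, 3.135, 0.004]
force: [0.5, 0.4, -1.0]
opening: 0.126
```

Request:
apply_moves(moves=[[-1,0,0,0,0],[-1,0,0,0,0],[-1,0,0,0,0]])

```text
t: 6.55
tcp_pos: [0.5011, 0.2781, 0.2099]
eef_rot: [-0.041, 3.137, 0.002]
force: [-0.2, -0.4, -0.8]
opening: 0.126
```

Run:
```python
from h import *
for n in ['wrist','side','scene']:
    go([0.4992,0.2773,0.2],np.pi+.031)
    st=env.get_state();im,d=env.capture(n);cv2.imwrite(f'pics/l{n}.png',im[...,::-1]);np.savez(f'l{n}.npz',im=im,d=d,tcp=st['tcp_pos'],rot=st['eef_rot'])
print(st['opening'])
a=cv2.imread('pics/lside.png')[170:370,180:380];b=cv2.imread('pics/lscene.png')[160:360,340:540]
cv2.imwrite('pics/lz.png',np.hstack([cv2.resize(a,(400,400),interpolation=2),cv2.resize(b,(400,400),interpolation=2)]))
```

```text
t 6.55 tcp [0.5011 0.2781 0.2099] yaw -3.1157 tilt 0.23 q [ 0.39  0.21 -0.21  1.15 -0.    0.37] shift cm [ 0.19 -0.08  0.99] F [-0.2 -0.4 -0.8]
turn (about tool z) -0.00514807909792836
t 6.6 tcp [0.5008 0.278  0.2094] yaw -3.1157 tilt 0.17 q [ 0.39  0.21 -0.21  1.15 -0.    0.37] shift cm [ 0.16 -0.06  0.94] F [-0.3  0.3 -0.6]
turn (about tool z) -0.005153307400934892
t 6.65 tcp [0.5008 0.278  0.2093] yaw -3.1158 tilt 0.16 q [ 0.39  0.21 -0.21  1.15 -0.    0.37] shift cm [ 0.17 -0.06  0.93] F [ 0.3 -0.3 -0.7]
turn (about tool z) -0.005167696535037791
0.12597989360021516
```

View pics/lz.png

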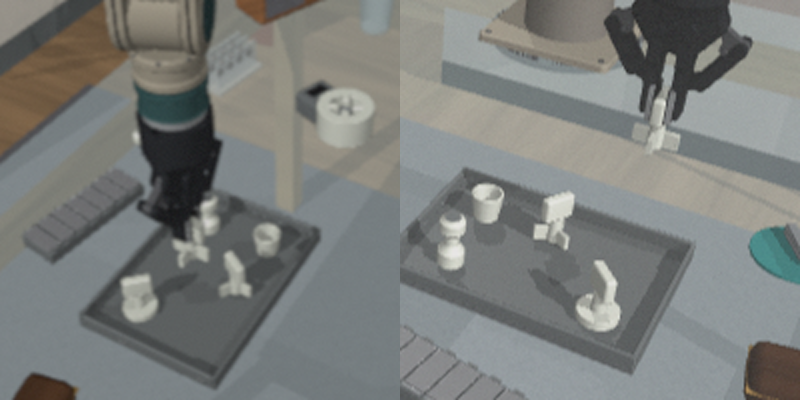

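View pics/lwrist.png

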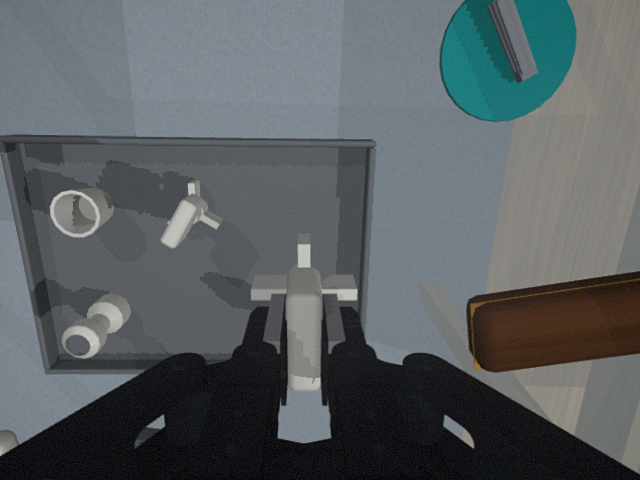

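Run:
```python
from h import *
D=np.load('lwrist.npz')
z=cv2.resize(D['im'][225:405,230:380],(750,900),interpolation=cv2.INTER_CUBIC)
cv2.imwrite('pics/lwz.png',z[:600,...,::-1])
c=env.calibration('wrist');T=np.array(c['tool_from_camera'])
st=dict(tcp_pos=np.zeros(3),eef_rot=np.zeros(3))
W=cloud('wrist',D['d'],st)
for u,v in [(304,245),(304,255),(258,283),(270,283),(340,283),(350,283),(304,275),(304,300),(304,330),(304,360),(304,380)]: print(u,v,(W[v,u]*1000).round(1))
m=(abs(W[...,2]-0.0312)<.004)
```

```text
304 245 [24.2  0.4 35.8]
304 255 [20.4  0.4 34.7]
258 283 [  5.4 -19.2  41.7]
270 283 [  5.1 -14.1  42.3]
340 283 [ 5.2 15.9 42.1]
350 283 [ 5.6 20.  41.1]
304 275 [20.4  0.4 13.1]
304 300 [18.7  0.4 -3.8]
304 330 [ 8.1  0.4 -3.3]
304 360 [-2.4  0.5 -4. ]
304 380 [-9.5  0.5 -4.5]
```

View pics/lwz.png

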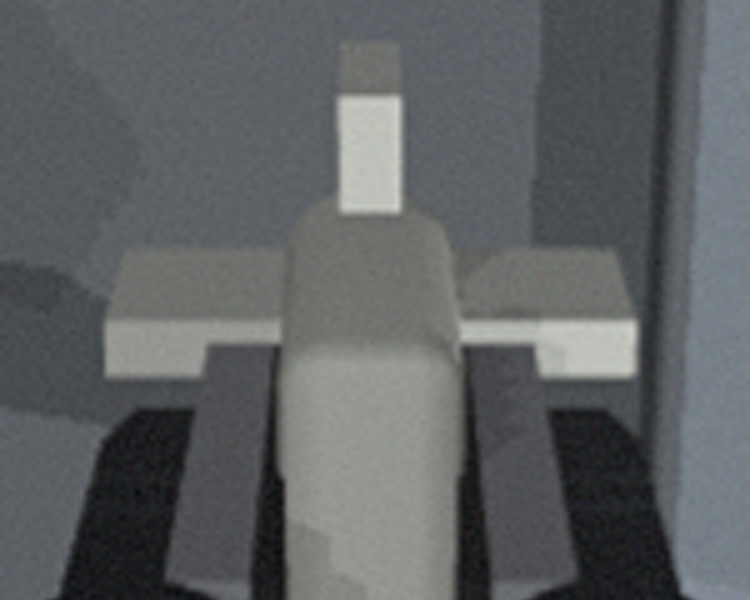

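Run:
```python
from h import *
from scipy.optimize import least_squares
c=env.calibration('wrist');T=np.linalg.inv(np.array(c['tool_from_camera']))
z=np.array([(338,95),(402,95),(105,320),(637,320),(105,378),(637,378)],float);uv=(z+.5)/5-.5+[230,225]
M=np.array([(22,-2.5,0),(22,2.5,0),(2.5,-22,0),(2.5,22,0),(-2.5,-22,0),(-2.5,22,0)])/1000
def f(p,free=True):
    r=R.from_euler('xyz',[p[4],p[5],p[3]]).as_matrix()
    P=M@r.T+np.array(p[:3])
    q,_=cv2.projectPoints(P,cv2.Rodrigues(T[:3,:3])[0],T[:3,3],K(c),np.array(c['distortion']))
    return (q.reshape(-1,2)-uv).ravel()
s=least_squares(lambda p:f([*p,0,0]),[0,0,.03,0]);print('no tilt',(s.x*1000).round(2),s.fun.round(1))
s=least_squares(f,[0,0,.03,0,0,0]);print('tilt',(s.x*1000).round(2),s.fun.round(1))
```

```text
no tilt [ 2.95  0.35 35.36 -1.92] [ 0.2 -0.  -0.  -0.  -0.3  0.3  0.2  0.2  0.2 -0.2 -0.2 -0.3]
tilt [ 2.9   0.35 35.45 -3.45 -5.68 -8.35] [ 0.1 -0.1 -0.1 -0.1 -0.2  0.3  0.2  0.3  0.2 -0.2 -0.2 -0.2]
```

Run:
```python
from h import *
go([0.5686,-0.1885,0.2],2.788)
```

```text
t 6.7 tcp [0.501  0.278  0.2094] yaw -3.1158 tilt 0.17 q [ 0.39  0.21 -0.21  1.15 -0.    0.37] shift cm [ -5.55 -46.81   0.92] F [-0.  -0.2 -1.7]
turn (about tool z) 0.37940164924684083
```

Request:
apply_moves(moves=[[-1,-0.5,-4.5,0,0.05],[-1,-1,-9,0,0.1],[-1,-1.5,-13.5,0,0.15],[-1,-2,-18,0,0.2],[-1,-2.5,-22.5,0,0.2]])

```text
t: 7.2
tcp_pos: [0.531, 0.0521, 0.208]
eef_rot: [0.274, 3.129, 0.002]
force: [0.9, -0.7, 0.9]
opening: 0.127
```

Run:
```python
from h import *
go([0.5686,-0.1885,0.2],2.788)
```

```text
t 7.2 tcp [0.531  0.0521 0.208 ] yaw 2.9669 tilt 0.07 q [-0.02  0.14 -0.29  1.14  0.    0.15] shift cm [ -7.88 -23.04   0.78] F [ 0.9 -0.7  0.9]
turn (about tool z) 0.17889084208358863
```

Request:
apply_moves(moves=[[-1,-1.5,-4.5,0.2,0.05],[-1,-3,-9,0.4,0.1],[-1,-4.5,-13.5,0.6,0.15],[-1,-6,-18,0.8,0.179],[-1,-7.5,-22,0.8,0.179]])

```text
t: 7.7
tcp_pos: [0.5657, -0.1795, 0.1981]
eef_rot: [-0.554, -3.09, -0.003]
force: [0.2, 0.4, -1.2]
opening: 0.125
```

Request:
apply_moves(moves=[[-1,-0.4,-1,0,0],[-1,-0.4,-1,0,0],[-1,-0.4,-1,0,0]])

```text
t: 8.0
tcp_pos: [0.565, -0.1893, 0.1969]
eef_rot: [-0.554, -3.087, -0.005]
force: [0.0, 0.5, -0.9]
opening: 0.126
```

```bash
python3 - <<'E'
from h import *
go([0.5686,-0.1885,0.2],2.788)
st=env.get_state();im,d=env.capture('wrist');cv2.imwrite('pics/wm2.png',im[...,::-1]);np.savez('wm2.npz',im=im,d=d,tcp=st['tcp_pos'],rot=st['eef_rot'])
E
python3 mill.py wm2.npz
```

```text
t 8.0 tcp [ 0.565  -0.1893  0.1969] yaw 2.7865 tilt 0.33 q [-0.43  0.26 -0.17  1.15  0.   -0.08] shift cm [-0.31  0.2  -0.31] F [ 0.   0.5 -0.9]
turn (about tool z) -0.0014540598959533746
[ 0.52599937 -0.17269958 -0.35168814] -0.871966797235404
```

View pics/wm2.png

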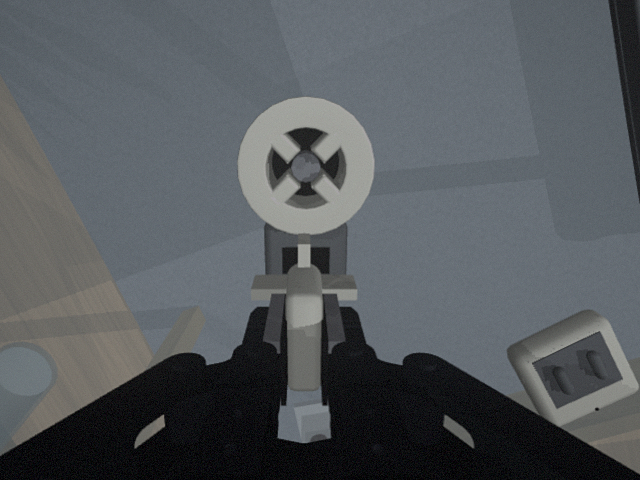

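Run:
```python
from h import *
go([0.5288,-0.1739,0.12],2.789)
```

```text
t 8.05 tcp [ 0.5652 -0.1887  0.1973] yaw 2.7876 tilt 0.29 q [-0.43  0.26 -0.17  1.15  0.   -0.08] shift cm [3.89 0.11 7.74] F [ 0.1  0.5 -1.9]
turn (about tool z) -0.0013912701957656814
```

Request:
apply_moves(moves=[[-1,2,0.1,2,0],[-1,3.9,0.1,4,0],[-1,3.9,0.1,6,0],[-1,3.9,0.1,7.7,0],[-1,3.9,0.1,7.7,0]])

```text
t: 8.55
tcp_pos: [0.5261, -0.171, 0.118]
eef_rot: [-0.548, -3.083, -0.007]
force: [-1.2, 0.6, -1.4]
opening: 0.132
```

Request:
apply_moves(moves=[[-1,0,0,0,0],[-1,0,0,0,0],[-1,0,0,0,0]])

```text
t: 8.85
tcp_pos: [0.5269, -0.1709, 0.1191]
eef_rot: [-0.547, -3.085, -0.007]
force: [0.1, -0.4, 0.1]
opening: 0.128
```

Run:
```python
from h import *
go([0.5288,-0.1739,0.11],2.789)
for n in ['wrist','side','scene']:
    st=env.get_state();im,d=env.capture(n);cv2.imwrite(f'pics/h{n}.png',im[...,::-1]);np.savez(f'h{n}.npz',im=im,d=d,tcp=st['tcp_pos'],rot=st['eef_rot'])
go([0.5288,-0.1739,0.11],2.789)
a=cv2.imread('pics/hside.png')[175:255,300:400];b=cv2.imread('pics/hscene.png')[170:250,225:325]
cv2.imwrite('pics/hz.png',np.vstack([cv2.resize(a,(375,300),interpolation=2),cv2.resize(b,(375,300),interpolation=2)]))
```

```text
t 8.85 tcp [ 0.5269 -0.1709  0.1191] yaw 2.7909 tilt 0.53 q [-0.43  0.26 -0.34  0.97  0.   -0.08] shift cm [-0.29 -0.22  0.91] F [ 0.1 -0.4  0.1]
turn (about tool z) 0.0018517227219985166
t 9.0 tcp [ 0.5267 -0.1712  0.1188] yaw 2.7902 tilt 0.55 q [-0.43  0.26 -0.34  0.97  0.   -0.08] shift cm [-0.3  -0.18  0.88] F [-0.3 -0.  -1.2]
turn (about tool z) 0.0012192557031562856
```

View pics/hwrist.png

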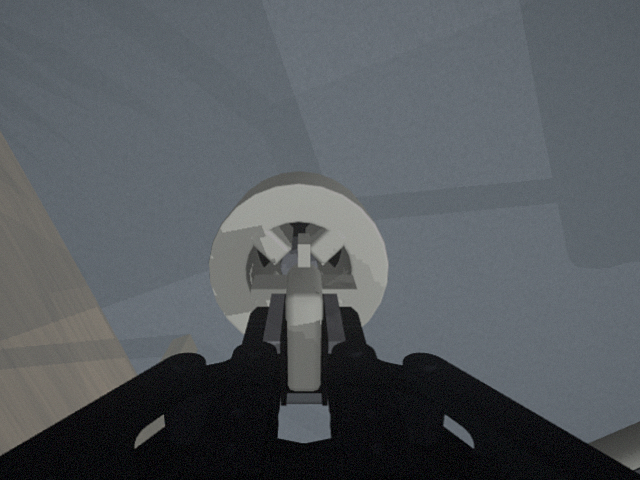

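View pics/hz.png

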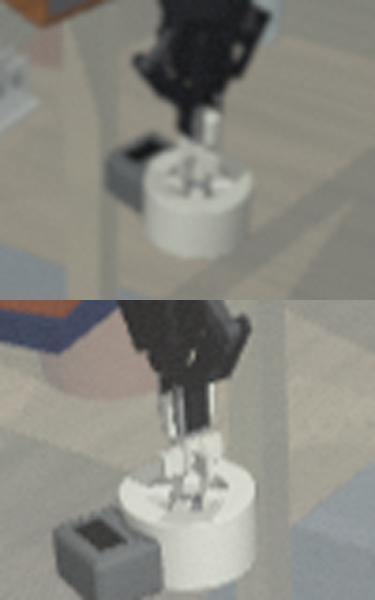

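```bash
cat > al.py <<'E'
from h import *
MILL=np.array([0.5261,-0.1727]);MY=-0.3525
def al(verbose=True):
    st=env.get_state();M=R.from_rotvec(st['eef_rot']).as_matrix()
    b=M@np.array([2.95,.35,53.4])/1000+st['tcp_pos']
    e=np.array([*(MILL-b[:2]),0]);s=M.T@e*1000
    cy=np.arctan2(M[1,0],M[0,0]);dy=(MY-cy+np.pi/4)%(np.pi/2)-np.pi/4
    print('t',round(st['t'],2),'underside',(b*1000).round(1),'need shift mm tool x,y',s[:2].round(2),'turn',round(-dy,4),'tilt',np.degrees(np.arccos(-M[2,2])).round(2),'F',st['force'].round(1),'tcp',st['tcp_pos'].round(4),'open',st['opening'].round(3),'tq',st['ft_torque'].round(2))
if __name__=='__main__':
    al()
E
python3 al.py
python3 - <<'E'
from h import *
from scipy.optimize import least_squares, differential_evolution
f='hwrist.npz';D=np.load(f);st=dict(tcp_pos=D['tcp'],eef_rot=D['rot'])
W=cloud('wrist',D['d'],st)
# visible top pixels
m=(abs(W[...,2]-.05)<.004)&(np.hypot(W[...,0]-.526,W[...,1]+.1727)<.06)
c,T=w2c('wrist',st);k=K(c)
# project visible pixels by ray to z=.05
v,u=np.nonzero(m)
p=cv2.undistortPoints(np.stack([u,v],1).astype(float)[:,None],k,np.array(c['distortion'])).reshape(-1,2)
Ti=np.linalg.inv(T);d=np.c_[p,np.ones(len(p))]@Ti[:3,:3].T;o=Ti[:3,3]
X=o+d*((.05-o[2])/d[:,2])[:,None];print(len(X))
def cost(q):
    r=np.hypot(X[:,0]-q[0],X[:,1]-q[1]);return ((r>.045)*(r-.045)).sum()
# outer edge pts: max radius per angle
a=np.arctan2(X[:,1]+.1727,X[:,0]-.526);r=np.hypot(X[:,1]+.1727,X[:,0]-.526)
E=[]
for i in np.linspace(-np.pi,np.pi,90):
    s=abs((a-i+np.pi)%(2*np.pi)-np.pi)<.035
    if s.sum()>10:
        j=np.argmax(np.where(s,r,0)); 
        if r[j]>.038:E.append(X[j])
E=np.array(E);s=least_squares(lambda q:np.hypot(E[:,0]-q[0],E[:,1]-q[1])-q[2],[.526,-.173,.045],loss='soft_l1',f_scale=.0005)
print(len(E),s.x,np.median(W[m][:,2]))
E
```

```text
13360
68 [ 0.52549652 -0.17281185  0.04426489] 0.04939944899413533Traceback (most recent call last):
  File "al.py", line 10, in <module>
    al()
    ~~^^
  File "al.py", line 8, in al
    print('t',round(st['t'],2),'underside',(b*1000).round(1),'need shift mm tool x,y',s[:2].round(2),'turn',round(-dy,4),'tilt',np.degrees(np.arccos(-M[2,2])).round(2),'F',st['force'].round(1),'tcp',st['tcp_pos'].round(4),'open',st['opening'].round(3),'tq',st['ft_torque'].round(2))
                                                                                                                                                                                                                                     ^^^^^^^^^^^^^^^^^^^
AttributeError: 'float' object has no attribute 'round'
```

```bash
sed -i "s/,'open',st\['opening'\].round(3)//; s/0.5261,/0.5259,/" al.py; python3 al.py
```

```text
t 9.0 underside [ 523.7 -169.6   65.5] need shift mm tool x,y [-3.18 -2.16] turn 0.0011 tilt 0.55 F [-0.3 -0.  -1.2] tcp [ 0.5267 -0.1712  0.1188] tq [-0.02 -0.01 -0.04]
```

Request:
apply_moves(moves=[[-1,-0.32,-0.22,0.5,0],[-1,-0.32,-0.22,0.5,0],[-1,-0.32,-0.22,0.5,0],[-1,-0.32,-0.22,0.5,0]])

```text
t: 9.4
tcp_pos: [0.5288, -0.1745, 0.1136]
eef_rot: [-0.548, -3.084, -0.007]
force: [-0.1, 0.1, -0.8]
opening: 0.13
```

```bash
python3 al.py
```

```text
t 9.4 underside [ 525.7 -172.8   60.3] need shift mm tool x,y [-0.14  0.15] turn 0.0008 tilt 0.57 F [-0.1  0.1 -0.8] tcp [ 0.5288 -0.1745  0.1136] tq [ 0.01 -0.02  0.02]
```

Request:
apply_moves(moves=[[-1,0,0,0.5,0],[-1,0,0,0.9,0],[-1,0,0,1.2,0],[-1,0,0,1.4,0],[-1,0,0,1.4,0]])

```text
t: 9.9
tcp_pos: [0.5284, -0.1742, 0.0991]
eef_rot: [-0.548, -3.084, -0.007]
force: [0.1, -0.4, -1.0]
opening: 0.13
```

```bash
python3 al.py
```

```text
t 9.9 underside [ 525.3 -172.5   45.8] need shift mm tool x,y [-0.64  0.06] turn 0.0009 tilt 0.62 F [ 0.1 -0.4 -1. ] tcp [ 0.5284 -0.1742  0.0991] tq [0.   0.   0.02]
```

Request:
apply_moves(moves=[[-1,-0.06,0,0.2,0],[-1,-0.06,0,0.3,0],[-1,-0.06,0,0.4,0],[-1,-0.06,0,0.5,0],[-1,-0.06,0,0.5,0]])

```text
t: 10.4
tcp_pos: [0.5288, -0.1743, 0.094]
eef_rot: [-0.548, -3.083, -0.008]
force: [0.7, -0.2, -1.0]
opening: 0.125
```

```bash
python3 al.py
```

```text
t 10.4 underside [ 525.7 -172.6   40.6] need shift mm tool x,y [-0.24  0.01] turn 0.0009 tilt 0.63 F [ 0.7 -0.2 -1. ] tcp [ 0.5288 -0.1743  0.094 ] tq [ 0.   -0.    0.03]
```

Request:
apply_moves(moves=[[-1,-0.02,0,0.2,0],[-1,-0.02,0,0.4,0],[-1,-0.02,0,0.6,0],[-1,-0.02,0,0.8,0],[-1,-0.02,0,0.8,0]])

```text
t: 10.9
tcp_pos: [0.5292, -0.1745, 0.0864]
eef_rot: [-0.548, -3.084, -0.007]
force: [-2.4, 0.2, 5.5]
opening: 0.127
```

```bash
python3 al.py
```

```text
t 10.9 underside [ 526.1 -172.8   33. ] need shift mm tool x,y [0.19 0.01] turn 0.0009 tilt 0.6 F [-2.4  0.2  5.5] tcp [ 0.5292 -0.1745  0.0864] tq [ 0.18  0.44 -0.02]
```

Request:
apply_moves(moves=[[-1,0,0,0.1,0],[-1,0,0,0.2,0],[-1,0,0,0.2,0],[-1,0,0,0.2,0]])

```text
t: 11.3
tcp_pos: [0.5292, -0.1745, 0.0853]
eef_rot: [-0.548, -3.084, -0.007]
force: [-2.6, 1.5, 8.7]
opening: 0.128
```

```bash
python3 al.py
python3 - <<'E'
from h import *
for n in ['wrist','side','scene']:
    im,d=env.capture(n);cv2.imwrite(f'pics/f{n}.png',im[...,::-1])
a=cv2.imread('pics/fside.png')[175:255,300:400];b=cv2.imread('pics/fscene.png')[170:250,225:325];w=cv2.imread('pics/fwrist.png')[180:420,200:400]
cv2.imwrite('pics/fz.png',np.hstack([np.vstack([cv2.resize(a,(375,300),interpolation=2),cv2.resize(b,(375,300),interpolation=2)]),cv2.resize(w,(425,600))[:600]]))
E
python3 al.py
```

```text
t 11.3 underside [ 526.1 -172.8   31.9] need shift mm tool x,y [0.23 0.04] turn 0.0009 tilt 0.59 F [-2.6  1.5  8.7] tcp [ 0.5292 -0.1745  0.0853] tq [ 0.3   0.69 -0.  ]
t 11.45 underside [ 526.1 -172.8   31.9] need shift mm tool x,y [0.26 0.03] turn 0.0009 tilt 0.58 F [-2.9  1.5  8.4] tcp [ 0.5292 -0.1745  0.0853] tq [ 0.21  0.65 -0.04]
```

View pics/fz.png

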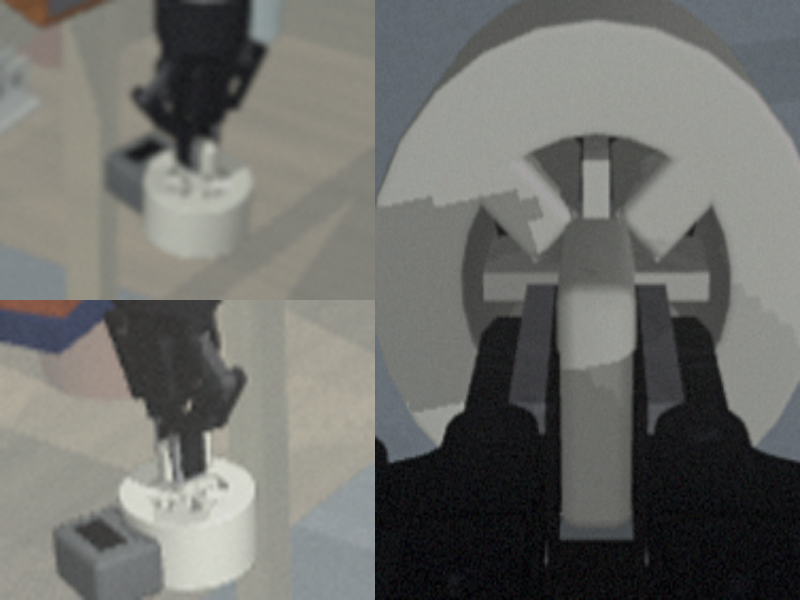

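The wrist view shows the ribs in the slots with their tops flush. The front rib tip is still at row 244, so the rotor hasn't slipped in the grip. Handing in.

Run:
```python
from h import *
print(env.finish_job())
```

```text
the job is handed in; nothing more can be done
None
```

I took the four-ribbed rotor out of the tray, turned it to the mill's slots and pressed it fully home. I handed the job in at about 11.5 s with the gripper still holding and pushing.

Last checks before hand-in:
- **Depth:** the rotor's underside was about 31.9 mm above the table, where 32 mm is fully home. This was worked out from the tool position and the measured grip. In the wrist view the rib tops were flush.
- **Alignment:** the axis was about 0.3 mm from the measured mill centre, the yaw error about 0.001 rad and the tool tilt about 0.6°.
- **Push:** the force sensor read about 8.5 N upward on the tool.
- **Grip:** the front rib tip sat at the same place in the wrist image as just after the grasp, so the rotor had not slipped in the fingers.

- **Disagreements:** my wrist-camera readings of the mill centre differed by up to about 1 mm, and I used a value between them. The arm also settled 3–4 mm off its commanded position at the grasp. I corrected for that by measuring the rotor's offset in the hand.
- **Not measured:** I had no direct reading of the seat joint, so "fully down" is inferred from depth and force. I didn't re-measure the other parts or table things after lifting the rotor. In the pictures taken right after the lift, the other parts stood undisturbed in the tray.

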